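# Clear the pile after the microscopy class

## Task

Take the pile on the bench apart and put each thing in its place: the black objective canister upright in the round well of the wooden block, the dish centred on the white disc of the light plate, the red slide box upright in the gap between the yellow and the grey box in the rack and level with their ends, and the blue slide case flat inside the green tray. Set everything down gently rather than dropping it, keep the dish level all the while, and do not shift the boxes already in the rack.

Things in the scene. Friction and masses are not known exactly. Their poses are not given: they have to be found in the camera images.
- case: blue plastic slide case, closed and solid, 64 (x) x 150 (y) x 30 mm high, 0.18 to 0.35 kg, lying flat on the bench as the bottom of the pile; origin at the centre of its underside, z up. On its +y half stands the dish, on its -y end the red slide box. Grip it across its 64 mm width (closing along x)
- dish: round closed specimen dish, white side with an orange top face, diameter 60 mm (61 over a thin lid band), 16 mm high, 60 g; stands about 35 mm to the +y side of the case's centre, on top of the case; origin at the centre of its underside
- canister: black upright cylindrical objective canister with a grey band and a small silver spot on top, diameter 32 mm, 46 mm high, 0.09 to 0.16 kg; stands on the dish near its middle; origin at the centre of its underside
- slide_box: red upright slide box with a white label on each broad side, 62 (x) x 24 (y) x 44 mm high, 80 g; stands on the case about 52 mm to the -y side of its centre, its length across the case; origin at the centre of its underside. Grip it by its two ends, 62 mm apart (closing along x)
- tray: green shallow tray fixed to the bench, outside 96 (x) x 182 (y) mm, rim 8 mm high and 3 mm thick, inner floor 3 mm above the bench, inside 90 x 176 mm: place of the case, lengthwise (case y along tray y, either way round); origin at the centre of its underside
- rack: fixed aluminium rack, base 74 (x) x 138 (y) mm, top 5 mm above the bench, with a row of upright boxes along y: white fixed box at each end, loose yellow (+y) and grey (-y) boxes inside them, between these a gap 32 mm wide (y), centred: place of the red box, x along rack x (either way round). Open at +x and -x: box ends stay free for fingers. Origin: centre of underside, below the gap
- box_yellow: yellow slide box of the same size as the red one, 62 x 24 x 44 mm, 90 g, loose, standing in the rack 28 mm to +y of the rack's centre; not to be shifted. Origin at the centre of its underside
- box_grey: grey slide box of the same size, 62 x 24 x 44 mm, 90 g, loose, standing in the rack 28 mm to -y of the rack's centre; not to be shifted. Origin at the centre of its underside
- light_plate: round grey light plate fixed to the bench, diameter 112 mm, top 14 mm above the bench, with a white luminous disc of diameter 84 mm in the middle: place of the dish; origin at the centre of its underside
- holder: square wooden block fixed to the bench, 84 x 84 x 16 mm, with one round well of diameter 52 mm, 12 mm deep (floor 4 mm above the bench) in its middle: place of the canister; origin at the centre of its underside, below the well
There are look-alikes about, which are no part of the job. What is shaped like the dish but purple is not meant.

How it is judged:
At the end, for the whole second after the job is handed in: Case flat in the tray, within 15 mm of centre each way; red box on the rack base in the gap, within 12 mm lengthwise, 7 mm across; dish flat on the plate within 12 mm of centre; canister upright on the well floor; yellow and grey boxes upright, moved under 12 mm; all released, at rest (x of case in the frame of tray between -0.015 and 0.015 m and y of case in the frame of tray between -0.015 and 0.015 m and z of case in the frame of tray below 0.006 m and angle between each of case, dish's own z axis and vertical below 0.05 rad and x of slide_box in the frame of rack between -0.012 and 0.012 m and y of slide_box in the frame of rack between -0.007 and 0.007 m and z of slide_box in the frame of rack below 0.008 m and angle between each of slide_box, box_yellow, box_grey's own z axis and vertical below 0.1 rad and horizontal distance between dish and light_plate below 0.012 m and z of dish in the frame of light_plate between 0.012 and 0.017 m and horizontal distance between canister and holder below 0.0125 m and z of canister in the frame of holder below 0.007 m and angle between canister's own z axis and vertical below 0.08 rad and distance of each of box_yellow, box_grey from where it was at the start of the episode below 0.012 m and linear speed of each of case, slide_box, dish, canister below 0.02 m/s and angular speed of each of case, slide_box, dish, canister below 0.2 rad/s); the robot touches nothing.
It fails at once if the dish is tipped by more than about 20 degrees (angle between dish's own z axis and vertical above 0.35 rad).
It fails at once if a neighbouring box in the rack is shoved more than 20 mm or knocked over (distance of any of box_yellow, box_grey from where it was at the start of the episode above 0.02 m or angle between any of box_yellow, box_grey's own z axis and vertical above 0.3 rad).
It fails at once if a thing is dropped or thrown onto its place (faster than 0.6 m/s within 60 mm of it, under 100 mm high) ((horizontal distance between case and tray below 0.06 m and height (world z) of case below 0.1 m and linear speed of case above 0.6 m/s) or (horizontal distance between slide_box and rack below 0.06 m and height (world z) of slide_box below 0.1 m and linear speed of slide_box above 0.6 m/s) or (horizontal distance between dish and light_plate below 0.06 m and height (world z) of dish below 0.1 m and linear speed of dish above 0.6 m/s) or (horizontal distance between canister and holder below 0.06 m and height (world z) of canister below 0.1 m and linear speed of canister above 0.6 m/s)).
It also fails if it takes over 122 s, if anything falls off the work surface, if the arm or the gripper's body presses on something with over 40 N, if the wrist force passes 120 N, or if a joint passes its speed limit or range.

## Robot

A 7-joint arm with a two-finger parallel gripper is mounted at the origin on the work surface. World frame = base frame: x ahead of the robot, y to its left, z up, the work surface at z = 0. Lengths are in m, angles in rad, forces in N, time in s.
With the tool pointing down it reaches from about 0.4 to 0.85 m from the base axis. Payload 4.5 kg.
Tool frame: the origin (TCP) lies midway between the tips of the shut fingers; the grasp point (between the pads) lies 19 mm behind it; z points along the fingers, y is the line along which they close (so a half turn about z gives the same grasp; the last joint's range is limited). The gripper opens to 88 mm and grips with 3 to 60 N. Pads are 18 mm wide; open, the fingers measure 123 mm over their backs; the gripper's body (75 mm by 187 mm) begins 45 mm behind the grasp point.
Start: joints at [-1.26, 0.689, -0.195, 1.565, 0.157, 0.902, -0.215], TCP at [0.171, 0.601, 0.239] pointing down, gripper open.
Joint ranges: [-3.01, 3.01], [-0.46, 2.08], [-1.47, 1.51], [0.13, 2.56], [-1, 4.14], [0.04, 2.09], [-2.66, 2.66]. Speed limits (rad/s): [2.57, 2.57, 3.14, 3.14, 3.14, 3.14, 3.14].

## Interface

Orientations are given as a unit quaternion [x, y, z, w].
In Python, from plant import * gives the robot as it stands.
- The arm moves only by the tool send_rows, never from a script. Its argument "targets" is a list of rows, each a list of 2 entries, a list of its own where there are three numbers: the shift along the tool's x, y, z in units of 0.3 m (1.0 is 0.3 m), then the turn, a rotation vector about the tool's x, y, z in units of pi rad (1.0 is pi rad). A call has 1 to 12 rows; each row is the pose to reach, as a shift and turn from the pose commanded when the call began, along the tool's axes at that moment, turning the shorter way round; what a row does not reach only later rows make up. A row lasts 1/8 s, in which the tool goes at most 62.5 mm and 10.7 degrees, less where a joint would pass 70% of its speed; a pose out of reach is approached as far as the arm can. A call with a number of a shift or a turn outside -1 to 1 is refused whole. A call with a gripper value outside its range is refused whole. "fingers" is the opening, from 0 (shut) to 1 (fully open), set as the call begins (left out, the last holds). The fingers move at their own pace and stop on an object; "newtons" is the grip in N (left out, the last holds). Time passes only in rows, so rows that repeat a pose let the fingers close. It gives the time, the measured TCP pose, the force, the opening and the grip force at its end, in the units of the state.
- get_state(): the state, without advancing time (a new reading comes with each control period).
- snapshot(name): name is "scene" or "side" or "wrist"; returns a dict with "img" (480x640x3 uint8, blue, green, red), "fx", "fy", "cx", "cy" (pixels), "k1" (the pictures are not rectified: a ray, as slopes to the right and down, at radius r is drawn at 1 + k1 r^2 times it, then the intrinsics apply), "cam_to_world" (4x4, takes a point from camera to world coordinates); the wrist camera has in their place "T_tool_cam" (4x4, takes a point from camera to tool coordinates, whose origin is the TCP and whose axes are the flange's). Camera axes: x right, y down, z forward; pixel columns grow to the right and rows downward; lengths in m; the calibration is good to about 2 mm. A picture is of the moment at which its call begins: read the wrist's pose just before it. There is no depth.
- finish_job(): hands the job in; it is judged then, once.
The state is a dict: "clock": time; "q": joint angles; "qd": joint speeds; "joint_torque": joint torques, N m; "tool_pos": TCP position; "eef_rot": TCP orientation; "contact_force": force on the tool from outside, world axes, zero at the start; "moment": the same for the moment, N m; "opening": opening from 0.0 (shut) to 1.0 (fully open); "finger_force": force on a finger pad.
Only numpy, scipy, OpenCV 4.12 (cv2) and the standard library are available. Lean on these libraries where they do the work, as an engineer would, in place of code of your own. Each camera call takes 0.05 s, during which the arm holds its last target. There are 200 camera calls.

## Working session

There is one attempt and no reset: what is moved stays moved. The work goes in short steps, Python scripts to look and compute and a tool call to move; the robot and the scene stay as the last step left them, time stands still between calls to the robot, and variables do not carry over. Pictures are saved under pics/ and viewed, at most 14 in all, crops included, and the job is handed in when it is done.

Besides the shell and the picture viewer there is one more tool, called after "Emit:" by a JSON object that holds its "fn" and its "kwargs". send_rows: Moves the arm, as the interface text tells. Its arguments: {"type":"object","properties":{"targets":{"type":"array"},"fingers":{"type":"number"},"newtons":{"type":"number"}},"required":["targets"]}

```bash
ls; mkdir -p pics
python3 - <<'E'
from plant import *
import cv2
s=get_state(); print({k:s[k] for k in("clock","tool_pos","eef_rot","opening","contact_force")})
for n in("scene","side"):
    d=snapshot(n); cv2.imwrite(f"pics/{n}0.png",d["img"]); print(n,d["fx"],d["k1"],d["cam_to_world"])
E
```

```text
pics
{'clock': 0.0, 'tool_pos': array([0.17066878, 0.6005952 , 0.2379183 ]), 'eef_rot': array([ 1.37945272e-01,  9.90439438e-01, -9.03953604e-04, -6.17437389e-05]), 'opening': 1.003185149663699, 'contact_force': array([-0.60685865,  0.46463764,  0.36459295])}
scene 544.7456291058203 -0.16595554080469632 [[ 0.74196399  0.38217816 -0.55084416  1.01196443]
 [ 0.6702142  -0.40149821  0.62418917 -0.59081156]
 [ 0.01738852 -0.83230946 -0.55403844  0.61502925]
 [ 0.          0.          0.          1.        ]]
side 463.96529900475247 -0.03277627728132428 [[ 0.6665421  -0.54333381  0.5104018   0.0516037 ]
 [-0.74525664 -0.46939235  0.47356453 -0.38745755]
 [-0.01772492 -0.69603102 -0.7177929   0.6638331 ]
 [ 0.          0.          0.          1.        ]]
```

View pics/scene0.png

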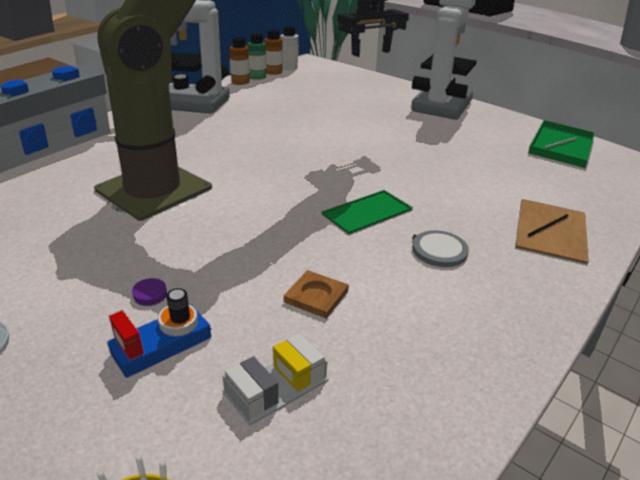

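View pics/side0.png

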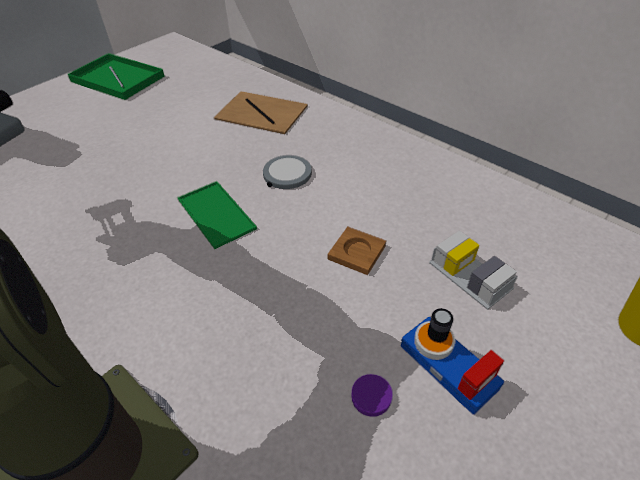

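The pile is at scene (160,340) / side (452,363). The rack is at scene (275,378), the holder at (316,293) and the light plate at (440,248).

There are two candidates in each of these cases:
- **Tray:** the near shallow green tray at (368,211), or a deep one at (562,143) with a pen in it. The near one fits.
- **Holder:** the brown block with a well at (316,293), or a plain board at (552,230). The block with the well fits.
- **Dish:** the orange-topped one at (178,318), or a purple one at (150,291). The orange one fits.

Next I'll get rough positions.

```bash
cat > h.py <<'E'
from plant import *
import numpy as np, cv2
from scipy.spatial.transform import Rotation as R
def K(d): return np.array([[d["fx"],0,d["cx"]],[0,d["fy"],d["cy"]],[0,0,1.]]), np.array([d["k1"],0,0,0,0.])
def snap(n):
    s=get_state(); d=snapshot(n)
    if n=="wrist":
        T=np.eye(4); T[:3,:3]=R.from_quat(s["eef_rot"]).as_matrix(); T[:3,3]=s["tool_pos"]
        d["cam_to_world"]=T@d["T_tool_cam"]
    return d
def ray2plane(d,px,z):
    k,ds=K(d); M=d["cam_to_world"]
    u=cv2.undistortPoints(np.array(px,float).reshape(-1,1,2),k,ds).reshape(-1,2)
    r=np.c_[u,np.ones(len(u))]@M[:3,:3].T; o=M[:3,3]
    return o+r*((z-o[2])/r[:,2])[:,None]
def project(d,P):
    k,ds=K(d); W=np.linalg.inv(d["cam_to_world"])
    return cv2.projectPoints(np.array(P,float).reshape(-1,1,3),cv2.Rodrigues(W[:3,:3])[0],W[:3,3],k,ds)[0].reshape(-1,2)
def move(pos,rotdeg_z=None):
    "shift/turn to world TCP pos, tool down, tool-y at yaw rotdeg_z (world, mod 180)"
    s=get_state(); R0=R.from_quat(s["eef_rot"]); 
    sh=R0.inv().apply(np.array(pos)-s["tool_pos"])/0.3
    out=[np.round(sh,4)]
    if rotdeg_z is not None:
        best=None
        for a in(0,180):
            y=np.radians(rotdeg_z+a); Y=np.array([np.cos(y),np.sin(y),0]);Z=np.array([0,0,-1.]);X=np.cross(Y,Z)
            v=(R0.inv()*R.from_matrix(np.c_[X,Y,Z])).as_rotvec()/np.pi
            if best is None or np.linalg.norm(v)<np.linalg.norm(best): best=v
        out.append(np.round(best,4))
    print("shift",out[0],"turn",out[1] if len(out)>1 else None,"q7",round(s["q"][6],2),"pos",np.round(s["tool_pos"],4),"cf",np.round(s["contact_force"],1),"op",round(s["opening"],3),"t",s["clock"])
E
python3 - <<'E'
from h import *
a=snap("scene");b=snap("side")
for n,z,p,q in[("case top",.03,(160,336),(452,358)),("canister top",.092,(178,295),(442,317)),("rack",.03,(275,372),(476,266)),("holder",.016,(316,291),(357,250)),("plate",.014,(440,246),(288,170)),("tray",.005,(368,211),(218,214)),("purple",.016,(149,289),(372,392)),("fartray",.01,(562,143),(116,76))]:
    print(n,np.round(ray2plane(a,[p],z),3),np.round(ray2plane(b,[q],z),3))
print(R.from_quat(get_state()["eef_rot"]).as_matrix().round(3)); print(snap("wrist")["T_tool_cam"].round(3),snap("wrist")["fx"])
A=cv2.resize(a["img"][270:430,70:350],None,fx=2.85,fy=2.85,interpolation=cv2.INTER_CUBIC)[:300]
A=cv2.resize(a["img"][270:420,70:350],(800,429),interpolation=cv2.INTER_CUBIC)
cv2.imwrite("pics/crop1.png",A)
E
```

```text
case top [[ 0.452 -0.291  0.03 ]] [[ 0.442 -0.289  0.03 ]]
canister top [[ 0.459 -0.252  0.092]] [[ 0.453 -0.252  0.092]]
rack [[ 0.631 -0.221  0.03 ]] [[ 0.631 -0.226  0.03 ]]
holder [[ 0.542 -0.031  0.016]] [[ 0.532 -0.033  0.016]]
plate [[0.628 0.243 0.014]] [[0.624 0.242 0.014]]
tray [[0.436 0.263 0.005]] [[0.43  0.258 0.005]]
purple [[ 0.328 -0.228  0.016]] [[ 0.325 -0.227  0.016]]
fartray [[0.622 0.976 0.01 ]] [[0.619 0.981 0.01 ]]
[[-0.962  0.273 -0.   ]
 [ 0.273  0.962 -0.001]
 [-0.    -0.001 -1.   ]]
[[-0.001 -0.95  -0.311  0.082]
 [ 1.    -0.001 -0.001  0.   ]
 [ 0.001 -0.311  0.95  -0.146]
 [ 0.     0.     0.     1.   ]] 386.07052601930013
```

View pics/crop1.png

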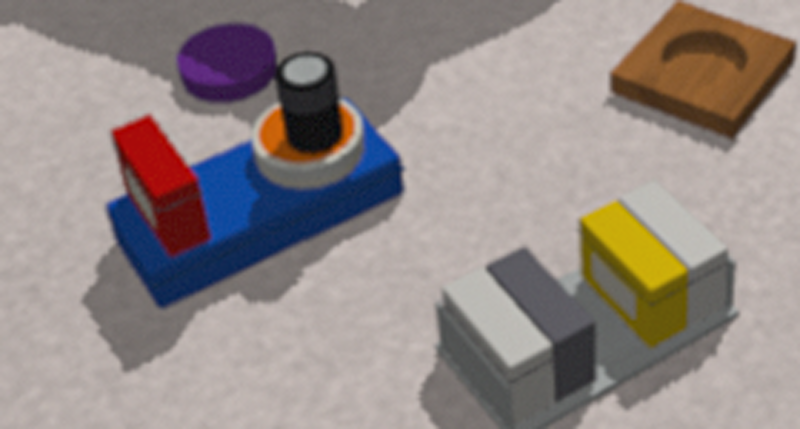

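The crop confirms the pile: canister on the orange dish and red box on the blue case. The purple dish is separate at crop (228,60). Next I'll take wrist looks over both areas.

Run:
```python
from h import *
move([.48,.24,.36],None)
```

```text
shift [-1.3204 -0.8762 -0.4046] turn None q7 -0.22 pos [0.1708 0.601  0.2384] cf [ 0.1 -0.3  0.3] op 1.002 t 0.3
```

Emit:
{"fn": "send_rows", "kwargs": {"targets": [[[-0.2, -0.13, -0.07], [0, 0, 0]], [[-0.4, -0.26, -0.13], [0, 0, 0]], [[-0.6, -0.39, -0.2], [0, 0, 0]], [[-0.8, -0.52, -0.27], [0, 0, 0]], [[-0.97, -0.66, -0.33], [0, 0, 0]], [[-0.97, -0.8, -0.4], [0, 0, 0]], [[-0.97, -0.87, -0.4], [0, 0, 0]], [[-0.97, -0.87, -0.4], [0, 0, 0]]]}}

```text
clock: 1.3
tool_pos: [0.3804, 0.2671, 0.3597]
eef_rot: [0.141, 0.99, -0.0, 0.001]
contact_force: [0.2, 1.1, 0.0]
opening: 0.997
finger_force: 0.0
```

Emit:
{"fn": "send_rows", "kwargs": {"targets": [[[-0.18, 0, 0], [0, 0, 0]], [[-0.35, 0, 0], [0, 0, 0]], [[-0.35, 0, 0], [0, 0, 0]], [[-0.35, 0, 0], [0, 0, 0]]]}}

```text
clock: 1.8
tool_pos: [0.4793, 0.2435, 0.3581]
eef_rot: [0.137, 0.991, 0.0, -0.001]
contact_force: [-0.9, -0.3, 0.5]
opening: 0.999
finger_force: 0.0
```

Run:
```python
from h import *
import pickle
d=snap("wrist"); cv2.imwrite("pics/w1.png",d["img"]); pickle.dump(d,open("w1.pkl","wb"))
move([.55,-.15,.36],None)
```

```text
shift [-0.583  -1.1991 -0.0067] turn None q7 0.64 pos [0.4789 0.2436 0.3584] cf [ 0.8  0.5 -0.7] op 1.002 t 1.85
```

View pics/w1.png

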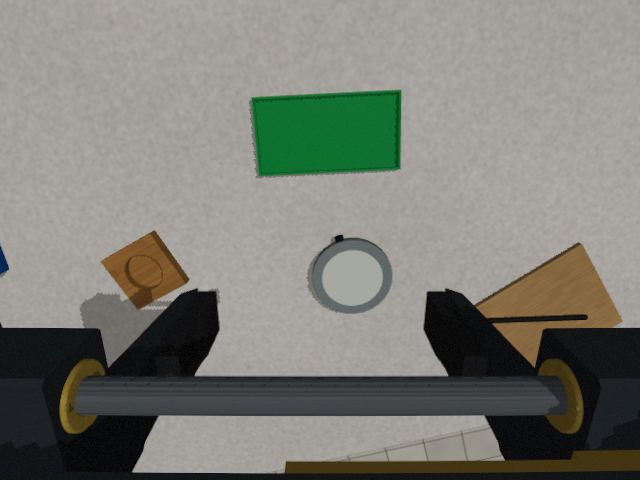

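The wrist view shows the tray at (251,98) to (400,169), the light plate at (352,277) and the holder at (145,270). Now over the pile.

Emit:
{"fn": "send_rows", "kwargs": {"targets": [[[0, -0.2, 0], [0, 0, 0]], [[0, -0.4, 0], [0, 0, 0]], [[0, -0.6, 0], [0, 0, 0]], [[0, -0.8, 0], [0, 0, 0]], [[0, -1, 0], [0, 0, 0]], [[-0.1, -1, 0], [0, 0, 0]], [[-0.1, -1, 0], [0, 0, 0]]]}}

```text
clock: 2.72
tool_pos: [0.4281, -0.0542, 0.3589]
eef_rot: [0.138, 0.99, 0.0, 0.001]
contact_force: [-1.6, 0.0, -0.3]
opening: 1.0
finger_force: 0.0
```

Emit:
{"fn": "send_rows", "kwargs": {"targets": [[[-0.1, -0.2, 0], [0, 0, 0]], [[-0.15, -0.35, 0], [0, 0, 0]], [[-0.15, -0.45, 0], [0, 0, 0]], [[-0.15, -0.45, 0], [0, 0, 0]], [[-0.15, -0.45, 0], [0, 0, 0]]]}}

```text
clock: 3.35
tool_pos: [0.4339, -0.1943, 0.3587]
eef_rot: [0.136, 0.991, 0.001, -0.0]
contact_force: [0.6, -0.3, 0.2]
opening: 1.001
finger_force: 0.0
```

Run:
```python
from h import *
import pickle
d=snap("wrist"); cv2.imwrite("pics/w2.png",d["img"]); pickle.dump(d,open("w2.pkl","wb"))
for n in("scene","side"): pickle.dump(snap(n),open(n+".pkl","wb"))
move([.55,-.15,.36],None)
```

```text
shift [-0.3316  0.2486 -0.0038] turn None q7 1.58 pos [ 0.4341 -0.195   0.3588] cf [-0.1 -0.1  0. ] op 0.998 t 3.5
```

View pics/w2.png

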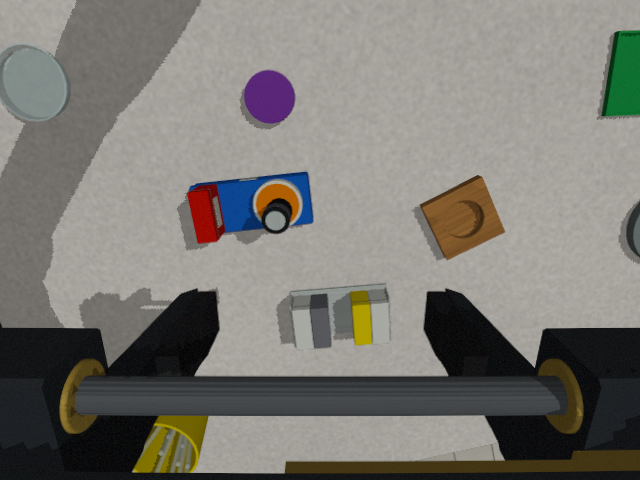

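The pile is clear: case at (250,205), dish at (277,200), canister top at (276,219), red box at (206,213), rack at (340,317), holder at (462,217). Next I'll fit model silhouettes to colour masks in all views.

```bash
cat > fit.py <<'E'
from h import *
from scipy.optimize import minimize
def box(a,b,z0,z1): return np.array([[sx*a/2,sy*b/2,z] for sx in(-1,1) for sy in(-1,1) for z in(z0,z1)])
def cyl(D,z0,z1): t=np.linspace(0,2*np.pi,40,endpoint=False); return np.vstack([np.c_[D/2*np.cos(t),D/2*np.sin(t),0*t+z] for z in(z0,z1)])
def place(S,p): c,s=np.cos(p[2]),np.sin(p[2]); return S@np.array([[c,s,0],[-s,c,0],[0,0,1]])+[p[0],p[1],0]
def sil(d,S,p,f=4):
    h=cv2.convexHull(project(d,place(S,p)).astype(np.float32)); m=np.zeros((480,640),np.uint8)
    cv2.fillConvexPoly(m,np.round(h*16).astype(np.int32),255,cv2.LINE_AA,4); return m/255.
def mask(d,lo,hi,near,rad,hull):
    hsv=cv2.cvtColor(d["img"],cv2.COLOR_BGR2HSV); m=cv2.inRange(hsv,np.array(lo),np.array(hi))
    if lo[0]<0: m|=cv2.inRange(hsv,np.array([180+lo[0],lo[1],lo[2]]),np.array([180,hi[1],hi[2]]))
    g=np.zeros_like(m); c=project(d,[near])[0]; e=project(d,[np.add(near,[0,0,.1])])[0]
    D=np.linalg.norm(np.array(near)-d["cam_to_world"][:3,3]); cv2.circle(g,tuple(int(v) for v in c),int(rad*d["fx"]/D),255,-1); m&=g
    m=cv2.morphologyEx(m,cv2.MORPH_OPEN,np.ones((2,2),np.uint8))
    if hull:
        n,l,st,_=cv2.connectedComponentsWithStats(m); k=1+np.argmax(st[1:,4]); pts=np.argwhere(m>0)[:,::-1]
        h=cv2.convexHull(pts.astype(np.int32)); m=np.zeros_like(m); cv2.fillConvexPoly(m,h,255)
    return m/255.
def fit(ds,S,p0,lo,hi,near,rad,hull=True,yaw=True,ign=None):
    ms=[mask(d,lo,hi,near,rad,hull) for d in ds]; W=[1 if ign is None else 1-g for g in (ign or ds)] if ign else [1]*len(ds)
    def one(idx):
        def cost(p):
            p=[p[0],p[1],p[2] if yaw else 0]; return sum(np.sum(W[i]*abs(sil(ds[i],S,p)-ms[i]))/max(ms[i].sum(),1) for i in idx)
        n=3 if yaw else 2; x0=np.array(p0[:n]); best=None
        for k in range(2):
            sx=np.vstack([x0]+[x0+np.eye(n)[j]*[.012,.012,.15][j] for j in range(n)])
            r=minimize(cost,x0,method="Nelder-Mead",options=dict(initial_simplex=sx,xatol=1e-4,fatol=1e-5)); x0=r.x
        return r
    for idx in [list(range(len(ds)))]+[[i] for i in range(len(ds))]:
        r=one(idx); print("  ",idx,np.round(r.x,4),"cost",round(r.fun,3))
        if len(idx)==len(ds): out=r.x
    return out
E
cat > a.py <<'E'
from fit import *
import pickle
L=lambda n:pickle.load(open(n+".pkl","rb")); w1,w2,a,b=map(L,("w1","w2","scene","side"))
print("tray");fit([w1,a,b],box(.096,.182,0,.008),[.433,.26,0],(45,100,40),(85,255,255),(.433,.26,.005),.13)
print("holder");fit([w1,w2,a,b],box(.084,.084,0,.016),[.537,-.032,.4],(5,90,40),(22,255,255),(.537,-.032,.01),.075)
print("red");fit([w2,a,b],box(.062,.024,.03,.074),[.44,-.34,0],(-8,140,60),(5,255,255),(.44,-.34,.05),.06)
print("yellow");fit([w2,a,b],box(.062,.024,.005,.049),[.633,-.195,0],(22,130,60),(33,255,255),(.633,-.195,.03),.06)
E
python3 a.py
```

```text
tray
   [0, 1, 2] [ 0.4311  0.2655 -0.2228] cost 0.23
   [0] [ 0.4307  0.2663 -0.2275] cost 0.02
   [1] [ 0.4338  0.2678 -0.219 ] cost 0.13
   [2] [ 0.4304  0.2642 -0.2252] cost 0.055
holder
   [0, 1, 2, 3] [ 0.5397 -0.0275  0.2255] cost 0.275
   [0] [ 0.5394 -0.0274  0.2304] cost 0.038
   [1] [ 0.5396 -0.0265  0.2344] cost 0.042
   [2] [ 0.5418 -0.0282  0.2782] cost 0.086
   [3] [ 0.5382 -0.0301  0.2522] cost 0.062
red
   [0, 1, 2] [ 0.4328 -0.337  -0.1836] cost 0.561
   [0] [ 0.433  -0.3364 -0.2115] cost 0.113
   [1] [ 0.4339 -0.3354 -0.2711] cost 0.197
   [2] [ 0.4329 -0.3379 -0.1111] cost 0.142
yellow
   [0, 1, 2] [ 0.6373 -0.1931 -0.1791] cost 0.458
   [0] [ 0.6372 -0.1919 -0.1562] cost 0.11
   [1] [ 0.638  -0.1933 -0.2652] cost 0.124
   [2] [ 0.6361 -0.195  -0.1208] cost 0.104
```

```bash
cat > b.py <<'E'
from fit import *
import pickle
L=lambda n:pickle.load(open(n+".pkl","rb")); w1,w2,a,b=map(L,("w1","w2","scene","side"))
for d,ps in((w1,[(352,277),(316,270),(300,200)]),(w2,[(277,219),(288,219),(277,203),(320,320),(335,315),(300,325)]),):
  hsv=cv2.cvtColor(d["img"],cv2.COLOR_BGR2HSV); print([hsv[q[1],q[0]].tolist() for q in ps])
print("can");fit([w2,a,b],cyl(.032,.046,.092),[.456,-.252],(0,0,0),(180,255,55),(.456,-.252,.07),.045,yaw=False)
print("grey");fit([w2,a,b],box(.062,.024,.005,.049),[.625,-.25,-.18],(105,15,20),(140,90,110),(.625,-.25,.03),.045)
print("plate");fit([w1,a,b],cyl(.112,0,.014),[.626,.243],(85,12,20),(115,120,180),(.626,.243,.01),.065,yaw=False)
E
python3 b.py
```

```text
[[40, 9, 168], [94, 20, 104], [17, 14, 165]]
[[70, 11, 144], [45, 27, 19], [113, 28, 36], [114, 14, 92], [60, 10, 101], [35, 9, 168]]
can
   [0, 1, 2] [ 0.4552 -0.2527] cost 0.764
   [0] [ 0.4551 -0.2521] cost 0.151
   [1] [ 0.4549 -0.2507] cost 0.421
   [2] [ 0.4555 -0.2536] cost 0.18
grey
   [0, 1, 2] [ 0.6257 -0.2469 -0.2321] cost 2.339
   [0] [ 0.6271 -0.25   -0.2592] cost 1.505
   [1] [ 0.6275 -0.2447 -0.4407] cost 0.445
   [2] [ 0.6269 -0.2446 -0.0672] cost 0.195
plate
   [0, 1, 2] [0.6271 0.2466] cost 0.397
   [0] [0.6281 0.2478] cost 0.095
   [1] [0.6265 0.2506] cost 0.173
   [2] [0.6261 0.2456] cost 0.118
```

Estimated positions: canister (0.455,-0.2525), holder (0.5395,-0.0275), plate (0.6275,0.2465), tray (0.431,0.266, yaw -0.226), red box (0.433,-0.337).

Run:
```python
from h import *
move([.455,-.2525,.20],-11)
```

```text
shift [-0.1189 -0.1663  0.5292] turn [ 2.000e-04 -2.000e-04  4.741e-01] q7 1.58 pos [ 0.4341 -0.195   0.3588] cf [-0.1 -0.1  0. ] op 0.998 t 3.5
```

Emit:
{"fn": "send_rows", "kwargs": {"targets": [[[-0.03, -0.04, 0.1], [0, 0, 0.06]], [[-0.06, -0.08, 0.2], [0, 0, 0.12]], [[-0.1, -0.12, 0.3], [0, 0, 0.18]], [[-0.119, -0.166, 0.4], [0, 0, 0.24]], [[-0.119, -0.166, 0.5], [0, 0, 0.3]], [[-0.119, -0.166, 0.529], [0, 0, 0.36]], [[-0.119, -0.166, 0.529], [0, 0, 0.42]], [[-0.119, -0.166, 0.529], [0, 0, 0.474]], [[-0.119, -0.166, 0.529], [0, 0, 0.474]], [[-0.119, -0.166, 0.529], [0, 0, 0.474]]], "fingers": 0.65}}

```text
clock: 4.75
tool_pos: [0.4547, -0.254, 0.2]
eef_rot: [0.771, 0.636, 0.0, -0.0]
contact_force: [-0.7, -0.2, 0.1]
opening: 0.652
finger_force: 0.0
```

Run:
```python
from h import *
move([.455,-.2525,.056],-11); print(get_state()["q"].round(2))
```

```text
shift [ 4.8e-03 -1.0e-04  4.8e-01] turn [ 0.     -0.0001  0.0003] q7 0.55 pos [ 0.4547 -0.254   0.2   ] cf [-0.7 -0.2  0.1] op 0.652 t 4.75
[ 0.23  0.63  0.31  1.94 -0.32  0.62  0.55]
```

Emit:
{"fn": "send_rows", "kwargs": {"targets": [[[0.005, 0, 0.12], [0, 0, 0]], [[0.005, 0, 0.24], [0, 0, 0]], [[0.005, 0, 0.34], [0, 0, 0]], [[0.005, 0, 0.42], [0, 0, 0]], [[0.005, 0, 0.47], [0, 0, 0]], [[0.005, 0, 0.48], [0, 0, 0]], [[0.005, 0, 0.48], [0, 0, 0]]]}}

```text
clock: 5.62
tool_pos: [0.455, -0.2534, 0.0565]
eef_rot: [0.773, 0.635, 0.0, 0.0]
contact_force: [-0.9, 0.7, 0.0]
opening: 0.652
finger_force: 0.0
```

Emit:
{"fn": "send_rows", "kwargs": {"targets": [[[0, 0, 0], [0, 0, 0]], [[0, 0, 0], [0, 0, 0]], [[0, 0, 0], [0, 0, 0]], [[0, 0, 0], [0, 0, 0]], [[0, 0, 0], [0, 0, 0]], [[0, 0, 0], [0, 0, 0]]], "fingers": 0.2, "newtons": 10}}

```text
clock: 6.38
tool_pos: [0.4549, -0.2532, 0.0564]
eef_rot: [0.773, 0.635, 0.0, 0.0]
contact_force: [0.4, 0.8, 5.6]
opening: 0.357
finger_force: 10.0
```

Run:
```python
from h import *
move([.455,-.2525,.18]); print(get_state()["finger_force"])
```

```text
shift [ 2.400e-03  2.000e-04 -4.122e-01] turn None q7 0.63 pos [ 0.4549 -0.2532  0.0564] cf [0.4 0.8 5.6] op 0.357 t 6.375
10.000091101974249
```

The fingertips would meet the wooden block at this height, so I'll regrip 8 mm higher.

Emit:
{"fn": "send_rows", "kwargs": {"targets": [[[0.003, 0, 0], [0, 0, 0]], [[0.003, 0, 0], [0, 0, 0]], [[0.003, 0, -0.02], [0, 0, 0]], [[0.003, 0, -0.027], [0, 0, 0]], [[0.003, 0, -0.027], [0, 0, 0]]], "fingers": 0.5}}

```text
clock: 7.0
tool_pos: [0.455, -0.2524, 0.0644]
eef_rot: [0.773, 0.635, 0.0, 0.0]
contact_force: [-0.2, -0.0, 0.2]
opening: 0.498
finger_force: 0.0
```

Emit:
{"fn": "send_rows", "kwargs": {"targets": [[[0, 0, 0], [0, 0, 0]], [[0, 0, 0], [0, 0, 0]], [[0, 0, 0], [0, 0, 0]], [[0, 0, 0], [0, 0, 0]], [[0, 0, 0], [0, 0, 0]]], "fingers": 0.2, "newtons": 12}}

```text
clock: 7.62
tool_pos: [0.4549, -0.2523, 0.064]
eef_rot: [0.773, 0.635, 0.0, -0.0]
contact_force: [0.5, -0.2, 0.4]
opening: 0.357
finger_force: 12.0
```

Emit:
{"fn": "send_rows", "kwargs": {"targets": [[[0, 0, -0.03], [0, 0, 0]], [[0, 0, -0.1], [0, 0, 0]], [[0, 0, -0.2], [0, 0, 0]], [[0, 0, -0.3], [0, 0, 0]], [[0, 0, -0.3], [0, 0, 0]]]}}

```text
clock: 8.25
tool_pos: [0.456, -0.253, 0.1562]
eef_rot: [0.773, 0.635, 0.001, 0.002]
contact_force: [0.6, 0.1, -2.1]
opening: 0.354
finger_force: 12.0
```

Run:
```python
from h import *
move([.5395,-.0275,.1],13); print(get_state()["finger_force"])
```

```text
shift [0.7916 0.1265 0.187 ] turn [ 0.0013  0.0007 -0.1343] q7 0.58 pos [ 0.456  -0.253   0.1562] cf [ 0.6  0.1 -2.1] op 0.354 t 8.25
11.999988961033523
```

Emit:
{"fn": "send_rows", "kwargs": {"targets": [[[0.1, 0.02, 0], [0, 0, 0]], [[0.22, 0.04, 0], [0, 0, 0]], [[0.36, 0.06, 0], [0, 0, 0]], [[0.5, 0.08, 0], [0, 0, 0]], [[0.63, 0.1, 0], [0, 0, 0]], [[0.73, 0.12, 0], [0, 0, 0]], [[0.79, 0.127, 0.05], [0, 0, 0]], [[0.792, 0.127, 0.12], [0, 0, 0]], [[0.792, 0.127, 0.2], [0, 0, 0]], [[0.792, 0.127, 0.2], [0, 0, 0]], [[0.792, 0.127, 0.2], [0, 0, 0]]]}}

```text
clock: 9.62
tool_pos: [0.5381, -0.0273, 0.094]
eef_rot: [0.773, 0.634, -0.0, -0.0]
contact_force: [1.2, 0.5, -0.6]
opening: 0.356
finger_force: 12.0
```

Run:
```python
from h import *
move([.5395,-.0275,.0225],-11)
a,b=snap("scene"),snap("side")
c=lambda d,r:(lambda p:cv2.resize(d["img"][int(p[1])-50:int(p[1])+40,int(p[0])-60:int(p[0])+60],None,fx=3.33,fy=3.33,interpolation=3))(project(d,[[.5395,-.0275,.03]])[0])
cv2.imwrite("pics/hold.png",np.hstack([c(a,0),c(b,0)]))
```

```text
shift [0.0004 0.0049 0.2385] turn [-0.0001  0.0001 -0.0013] q7 0.25 pos [ 0.5381 -0.0273  0.094 ] cf [ 1.2  0.5 -0.6] op 0.356 t 9.625
```

View pics/hold.png

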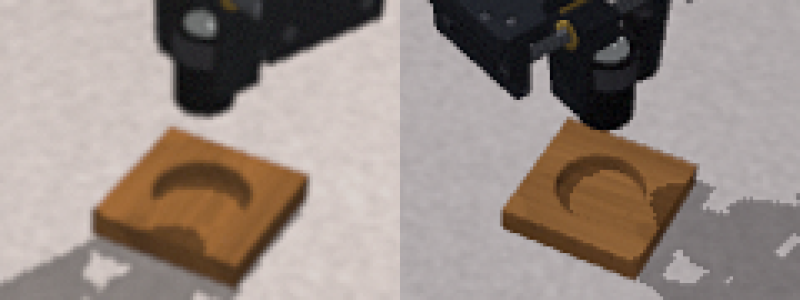

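The canister hangs upright above the well in both crops. Lowering it.

Emit:
{"fn": "send_rows", "kwargs": {"targets": [[[0, 0.005, 0.06], [0, 0, 0]], [[0, 0.005, 0.12], [0, 0, 0]], [[0, 0.005, 0.17], [0, 0, 0]], [[0, 0.005, 0.2], [0, 0, 0]], [[0, 0.005, 0.22], [0, 0, 0]], [[0, 0.005, 0.232], [0, 0, 0]], [[0, 0.005, 0.238], [0, 0, 0]], [[0, 0.005, 0.238], [0, 0, 0]]]}}

```text
clock: 10.72
tool_pos: [0.5399, -0.0269, 0.0229]
eef_rot: [0.773, 0.635, 0.0, 0.0]
contact_force: [0.3, -0.2, -1.5]
opening: 0.364
finger_force: 12.0
```

Emit:
{"fn": "send_rows", "kwargs": {"targets": [[[0, 0, 0], [0, 0, 0]], [[0, 0, 0], [0, 0, 0]], [[0, 0, 0], [0, 0, 0]]], "fingers": 0.6}}

```text
clock: 11.1
tool_pos: [0.5399, -0.0269, 0.0229]
eef_rot: [0.773, 0.635, 0.0, 0.0]
contact_force: [0.1, -0.1, -0.5]
opening: 0.604
finger_force: 0.0
```

Emit:
{"fn": "send_rows", "kwargs": {"targets": [[[0, 0, -0.05], [0, 0, 0]], [[0, 0, -0.15], [0, 0, 0]], [[0, 0, -0.3], [0, 0, 0]], [[0, 0, -0.5], [0, 0, 0]], [[0, 0, -0.5], [0, 0, 0]]]}}

```text
clock: 11.72
tool_pos: [0.5425, -0.0275, 0.1777]
eef_rot: [0.773, 0.635, 0.004, 0.003]
contact_force: [0.3, 0.7, 0.4]
opening: 0.599
finger_force: 0.0
```

Run:
```python
from fit import *
a,b=snap("scene"),snap("side")
print("can");fit([a,b],cyl(.032,.004,.05),[.5395,-.0275],(0,0,0),(180,255,55),(.5395,-.0275,.03),.035,yaw=False)
print("dish orange");
for d in(a,b):
    m=(mask(d,(5,180,120),(20,255,255),(.45,-.255,.046),.05,True)*255).astype(np.uint8); M=cv2.moments(m); print(ray2plane(d,[(M["m10"]/M["m00"],M["m01"]/M["m00"])],.046).round(4), M["m00"]/255)
move([.42,-.22,.25],-11)
```

```text
can
   [0, 1] [ 0.5418 -0.028 ] cost 0.861
   [0] [ 0.5416 -0.0253] cost 0.521
   [1] [ 0.5387 -0.0302] cost 0.291
dish orange
[[ 0.4509 -0.2533  0.046 ]] 535.0
[[ 0.4462 -0.2549  0.046 ]] 779.0
shift [-0.7098 -0.2666 -0.2552] turn [ 0.0004 -0.0003 -0.0009] q7 0.2 pos [ 0.5398 -0.0265  0.1737] cf [-0.8  0.   0.4] op 0.598 t 11.825
```

Emit:
{"fn": "send_rows", "kwargs": {"targets": [[[-0.2, -0.07, -0.05], [0, 0, 0]], [[-0.4, -0.13, -0.09], [0, 0, 0]], [[-0.6, -0.18, -0.09], [0, 0, 0]], [[-0.72, -0.15, -0.09], [0, 0, 0]], [[-0.72, -0.15, -0.09], [0, 0, 0]], [[-0.72, -0.15, -0.09], [0, 0, 0]], [[-0.72, -0.15, -0.09], [0, 0, 0]]], "fingers": 1}}

```text
clock: 12.7
tool_pos: [0.4538, -0.2281, 0.199]
eef_rot: [0.772, 0.636, 0.0, -0.001]
contact_force: [0.6, -0.8, 0.3]
opening: 1.001
finger_force: 0.0
```

Run:
```python
from fit import *
import pickle
d=snap("wrist"); cv2.imwrite("pics/w3.png",d["img"]); pickle.dump(d,open("w3.pkl","wb"))
m=(mask(d,(5,180,100),(20,255,255),(.45,-.254,.046),.05,True)*255).astype(np.uint8); M=cv2.moments(m); c=(M["m10"]/M["m00"],M["m01"]/M["m00"]); p=ray2plane(d,[c],.046)[0]; print(c,p.round(4), 2*(M["m00"]/255/np.pi)**.5)
print("red");fit([d],box(.062,.024,.03,.074),[.433,-.337,-.2],(-8,140,60),(5,255,255),(.433,-.337,.05),.06)
print("case",fit([d],box(.064,.15,0,.03),[.443,-.288,-.2],(100,120,40),(125,255,255),(.443,-.288,.03),.11,ign=[cv2.dilate(np.maximum(sil(d,box(.062,.024,.03,.074),[.433,-.337,-.2]),sil(d,cyl(.06,.03,.046),[p[0],p[1],0])),np.ones((7,7)))]))
```

```text
(320.1671681711802, 247.13707790036776) [ 0.4472 -0.2531  0.046 ] 61.71109688137841
red
   [0] [ 0.4325 -0.338  -0.121 ] cost 0.087
   [0] [ 0.4325 -0.338  -0.121 ] cost 0.087
   [0] [ 0.4418 -0.2902 -0.1607] cost 0.022
   [0] [ 0.4418 -0.2902 -0.1607] cost 0.022
case [ 0.44181617 -0.29015577 -0.16074541]
```

View pics/w3.png

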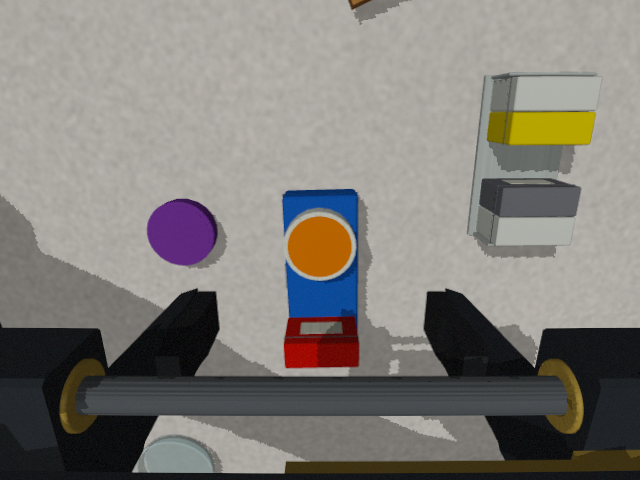

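The view shows the dish at (320,247), centred on the case, with the red box at (322,342). Dish is at (0.4472,-0.2531).

Run:
```python
from h import *
move([.4472,-.2531,.033],-9.5)
```

```text
shift [-0.0862 -0.0054  0.5539] turn [-0.0004 -0.0004 -0.0085] q7 0.55 pos [ 0.4539 -0.2283  0.1992] cf [-0.6  0.3 -0.3] op 0.998 t 12.75
```

Emit:
{"fn": "send_rows", "kwargs": {"targets": [[[-0.05, -0.005, 0.1], [0, 0, -0.008]], [[-0.086, -0.005, 0.22], [0, 0, -0.008]], [[-0.086, -0.005, 0.34], [0, 0, -0.008]], [[-0.086, -0.005, 0.43], [0, 0, -0.008]], [[-0.086, -0.005, 0.5], [0, 0, -0.008]], [[-0.086, -0.005, 0.54], [0, 0, -0.008]], [[-0.086, -0.005, 0.554], [0, 0, -0.008]], [[-0.086, -0.005, 0.554], [0, 0, -0.008]]]}}

```text
clock: 13.75
tool_pos: [0.4476, -0.255, 0.0338]
eef_rot: [0.764, 0.645, 0.0, 0.0]
contact_force: [1.0, 0.9, 0.1]
opening: 0.997
finger_force: 0.0
```

Emit:
{"fn": "send_rows", "kwargs": {"targets": [[[0, 0, 0], [0, 0, 0]], [[0, 0, 0], [0, 0, 0]], [[0, 0, 0], [0, 0, 0]], [[0, 0, 0], [0, 0, 0]], [[0, 0, 0], [0, 0, 0]]], "fingers": 0.5, "newtons": 8}}

```text
clock: 14.38
tool_pos: [0.4474, -0.2551, 0.0337]
eef_rot: [0.765, 0.645, 0.0, 0.0]
contact_force: [-1.0, 0.0, 3.5]
opening: 0.675
finger_force: 8.0
```

Run:
```python
from h import *
move([.6275,.2465,.1]); print(get_state()["finger_force"])
```

```text
shift [ 1.7495  0.3088 -0.2206] turn None q7 0.71 pos [ 0.4474 -0.2551  0.0337] cf [-1.   0.   3.5] op 0.675 t 14.375
8.000225275754929
```

Emit:
{"fn": "send_rows", "kwargs": {"targets": [[[0, 0, -0.02], [0, 0, 0]], [[0, 0, -0.06], [0, 0, 0]], [[0, 0, -0.13], [0, 0, 0]], [[0, 0, -0.23], [0, 0, 0]], [[0, 0, -0.33], [0, 0, 0]], [[0, 0, -0.33], [0, 0, 0]], [[0, 0, -0.33], [0, 0, 0]]], "newtons": 12}}

```text
clock: 15.25
tool_pos: [0.4471, -0.2547, 0.1323]
eef_rot: [0.764, 0.645, 0.0, -0.0]
contact_force: [0.1, 0.4, -0.9]
opening: 0.678
finger_force: 12.0
```

Run:
```python
from h import *
a,b=snap("scene"),snap("side"); p0=get_state()["tool_pos"]
c=lambda d:(lambda p:cv2.resize(d["img"][int(p[1])-50:int(p[1])+50,int(p[0])-60:int(p[0])+60],None,fx=3.33,fy=3.33,interpolation=3))(project(d,[p0])[0])
cv2.imwrite("pics/d1.png",np.hstack([c(a),c(b)]))
move([.6275,.2445,.13],20);move([.6275,.2445,.13]); s=get_state();print(s["finger_force"],s["eef_rot"])
```

```text
shift [1.7416 0.3128 0.0064] turn [-0.0005 -0.0004 -0.1652] q7 0.66 pos [ 0.4467 -0.2546  0.1317] cf [ 0.7  0.8 -1.1] op 0.676 t 15.35
shift [1.7416 0.3128 0.0064] turn None q7 0.66 pos [ 0.4467 -0.2546  0.1317] cf [ 0.7  0.8 -1.1] op 0.676 t 15.35
11.999924629926682 [ 7.64546370e-01  6.44567992e-01 -2.58219193e-04 -9.40714389e-04]
```

View pics/d1.png

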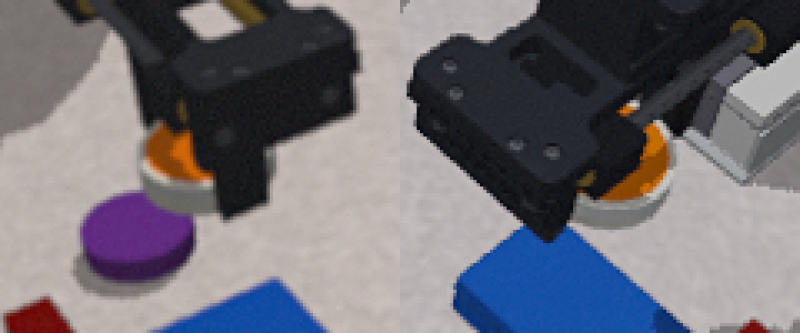

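The dish is held level in both crops. Carrying it to the plate, with a ramped speed.

Emit:
{"fn": "send_rows", "kwargs": {"targets": [[[0.04, 0.01, 0], [0, 0, 0]], [[0.11, 0.02, 0], [0, 0, 0]], [[0.21, 0.04, 0], [0, 0, 0]], [[0.32, 0.06, 0], [0, 0, 0]], [[0.43, 0.08, 0], [0, 0, 0]], [[0.54, 0.1, 0], [0, 0, 0]], [[0.65, 0.12, 0], [0, 0, 0]], [[0.76, 0.14, 0], [0, 0, 0]], [[0.85, 0.16, 0], [0, 0, 0]], [[0.92, 0.18, 0], [0, 0, 0]], [[0.95, 0.19, 0], [0, 0, 0]], [[0.95, 0.19, 0], [0, 0, 0]]]}}

```text
clock: 16.85
tool_pos: [0.5515, 0.0168, 0.1321]
eef_rot: [0.764, 0.645, -0.0, -0.0]
contact_force: [0.3, -1.1, -1.2]
opening: 0.678
finger_force: 12.0
```

Emit:
{"fn": "send_rows", "kwargs": {"targets": [[[0.05, 0.01, 0], [0, 0, 0]], [[0.13, 0.02, 0], [0, 0, 0]], [[0.23, 0.04, 0], [0, 0, 0]], [[0.34, 0.06, 0], [0, 0, 0]], [[0.45, 0.08, 0], [0, 0, 0]], [[0.56, 0.1, 0], [0, 0, 0]], [[0.66, 0.115, 0], [0, 0, 0]], [[0.74, 0.122, 0], [0, 0, 0]], [[0.79, 0.123, 0], [0, 0, 0]], [[0.79, 0.123, 0], [0, 0, 0]], [[0.79, 0.123, 0], [0, 0, 0]]]}}

```text
clock: 18.23
tool_pos: [0.628, 0.2418, 0.1326]
eef_rot: [0.765, 0.644, -0.001, 0.0]
contact_force: [0.2, 0.1, -1.0]
opening: 0.673
finger_force: 12.0
```

Run:
```python
from h import *
s=get_state();move([.6275,.2445,.018],np.degrees(0)-9.5);print(s["finger_force"],s["q"].round(2))
```

```text
shift [ 0.0089 -0.0032  0.3819] turn [-0.      0.0004 -0.0019] q7 -0.17 pos [0.628  0.2418 0.1326] cf [ 0.2  0.1 -1. ] op 0.673 t 18.225
11.999857127666473 [-0.67  0.93  0.48  1.52 -0.53  0.83 -0.17]
```

Emit:
{"fn": "send_rows", "kwargs": {"targets": [[[0.009, -0.003, 0.06], [0, 0, 0]], [[0.009, -0.003, 0.14], [0, 0, 0]], [[0.009, -0.003, 0.22], [0, 0, 0]], [[0.009, -0.003, 0.29], [0, 0, 0]], [[0.009, -0.003, 0.34], [0, 0, 0]], [[0.009, -0.003, 0.365], [0, 0, 0]], [[0.009, -0.003, 0.376], [0, 0, 0]], [[0.009, -0.003, 0.381], [0, 0, 0]], [[0.009, -0.003, 0.383], [0, 0, 0]], [[0.009, -0.003, 0.383], [0, 0, 0]]]}}

```text
clock: 19.48
tool_pos: [0.6279, 0.2465, 0.018]
eef_rot: [0.765, 0.645, 0.0, 0.0]
contact_force: [-0.8, -0.2, -1.0]
opening: 0.676
finger_force: 12.0
```

Emit:
{"fn": "send_rows", "kwargs": {"targets": [[[0, 0, 0], [0, 0, 0]], [[0, 0, 0], [0, 0, 0]], [[0, 0, 0], [0, 0, 0]], [[0, 0, 0], [0, 0, 0]]], "fingers": 0.95}}

```text
clock: 19.98
tool_pos: [0.6277, 0.2463, 0.0176]
eef_rot: [0.765, 0.645, 0.0, -0.0]
contact_force: [0.6, 0.2, -0.5]
opening: 0.947
finger_force: 0.0
```

Emit:
{"fn": "send_rows", "kwargs": {"targets": [[[0, 0, -0.05], [0, 0, 0]], [[0, 0, -0.15], [0, 0, 0]], [[0, 0, -0.3], [0, 0, 0]], [[0, 0, -0.5], [0, 0, 0]], [[0, 0, -0.6], [0, 0, 0]], [[0, 0, -0.6], [0, 0, 0]]]}}

```text
clock: 20.72
tool_pos: [0.6297, 0.2465, 0.2016]
eef_rot: [0.765, 0.644, 0.003, 0.001]
contact_force: [0.0, 0.4, 0.4]
opening: 0.947
finger_force: 0.0
```

Run:
```python
from fit import *
d=snap("wrist"); cv2.imwrite("pics/w4.png",d["img"])
m=(mask(d,(5,180,100),(20,255,255),(.6275,.2465,.03),.05,True)*255).astype(np.uint8); M=cv2.moments(m); c=(M["m10"]/M["m00"],M["m01"]/M["m00"]); print(c,ray2plane(d,[c],.03)[0].round(4))
print("plate");fit([d],cyl(.112,0,.014),[.626,.243],(85,12,20),(115,120,180),(.626,.243,.01),.065,yaw=False)
move([.5,-.1,.2])
```

```text
(318.4538934426229, 209.6273907103825) [0.628  0.2483 0.03  ]
plate
   [0] [0.6245 0.2454] cost 0.047
   [0] [0.6245 0.2454] cost 0.047
shift [-1.2105 -0.2257 -0.005 ] turn None q7 -0.21 pos [0.6282 0.2465 0.1992] cf [ 0.6 -0.7 -0.1] op 0.95 t 20.775
```

View pics/w4.png

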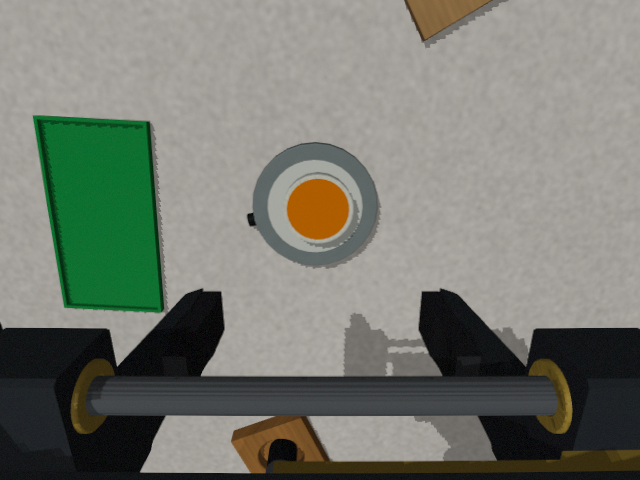

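The dish sits on the disc, about 3-4 mm off centre at most, and the canister is in its well at (283,455). Now a closer look at the rack.

Emit:
{"fn": "send_rows", "kwargs": {"targets": [[[-0.15, -0.03, 0], [0, 0, 0]], [[-0.35, -0.06, 0], [0, 0, 0]], [[-0.55, -0.1, 0], [0, 0, 0]], [[-0.75, -0.15, 0], [0, 0, 0]], [[-0.9, -0.2, 0], [0, 0, 0]], [[-0.99, -0.2, 0], [0, 0, 0]], [[-0.99, -0.2, 0], [0, 0, 0]]]}}

```text
clock: 21.65
tool_pos: [0.5169, -0.0385, 0.1969]
eef_rot: [0.766, 0.643, -0.001, -0.0]
contact_force: [0.1, 0.3, 0.3]
opening: 0.949
finger_force: 0.0
```

Emit:
{"fn": "send_rows", "kwargs": {"targets": [[[-0.15, 0.05, 0], [0, 0, 0]], [[-0.3, 0.12, 0], [0, 0, 0]], [[-0.42, 0.2, 0], [0, 0, 0]], [[-0.42, 0.26, 0], [0, 0, 0]], [[-0.42, 0.26, 0], [0, 0, 0]], [[-0.42, 0.26, 0], [0, 0, 0]]]}}

```text
clock: 22.4
tool_pos: [0.5732, -0.1715, 0.1967]
eef_rot: [0.764, 0.645, -0.0, -0.001]
contact_force: [0.6, -0.3, 0.4]
opening: 0.946
finger_force: 0.0
```

Run:
```python
from fit import *
import pickle
d=snap("wrist"); pickle.dump(d,open("w5.pkl","wb"))
print(get_state()["tool_pos"]); c=project(d,[[.6317,-.22,.049]])[0]; print(c)
x,y=int(c[0])-90,max(0,int(c[1])-75); print(x,y)
cv2.imwrite("pics/w5.png",cv2.resize(d["img"][y:y+135,x:x+180],None,fx=4.44,fy=4.44,interpolation=3))
```

```text
[ 0.57315058 -0.17182082  0.19698198]
[402.60985732 263.32327957]
312 188
```

View pics/w5.png

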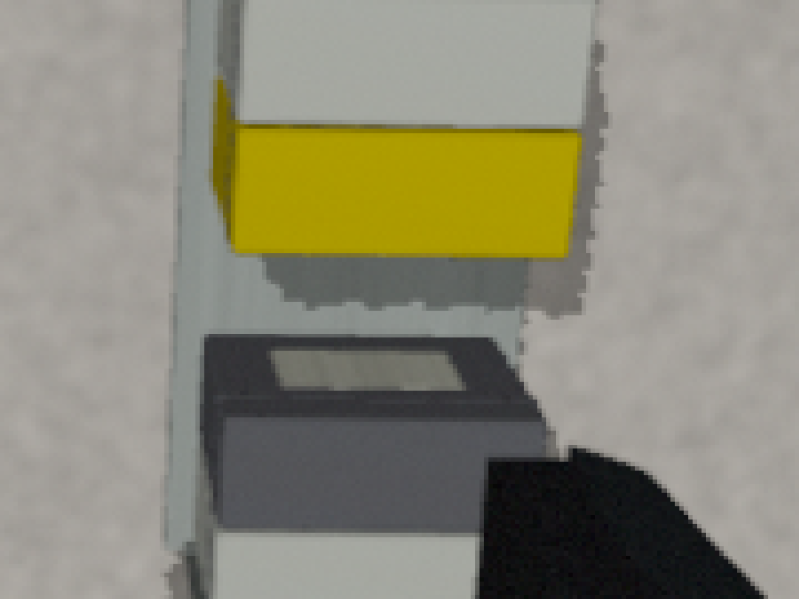

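The crop shows the yellow top corners at (236,125), (580,132), (568,256), (234,251). The grey top edge runs (222,416) to (546,417).

Run:
```python
from fit import *
import pickle
d=pickle.load(open("w5.pkl","rb"))
f=lambda L:ray2plane(d,[(312+x/4.44,188+y/4.44) for x,y in L],.049)[:,:2]
Y=f([(236,125),(580,132),(568,256),(234,251)]); G=f([(222,416),(546,417),(219,530)]);print(Y.round(4),G.round(4))
print("yellow c",Y.mean(0)); e=Y[2]-Y[3];print("yaw",np.arctan2(e[1],e[0]),np.linalg.norm(e)); e=Y[1]-Y[0];print(np.arctan2(e[1],e[0]),np.linalg.norm(e))
e=G[1]-G[0];print("grey",np.arctan2(e[1],e[0]),np.linalg.norm(e),"gap mid",(Y[2]+Y[3]+G[0]+G[1])/4)
print("gap width",np.linalg.norm((Y[2]+Y[3]-G[0]-G[1])/2))
fit([d],box(.062,.024,.005,.049),[.637,-.192,-.17],(22,130,60),(33,255,255),(.637,-.192,.03),.06)
move([.4325,-.338,.17],-9)
```

```text
[[ 0.6067 -0.1752]
 [ 0.6668 -0.1867]
 [ 0.663  -0.2097]
 [ 0.6032 -0.1986]] [[ 0.5967 -0.2308]
 [ 0.6566 -0.2412]
 [ 0.5929 -0.2544]]
yellow c [ 0.63495807 -0.19256767]
yaw -0.18347544811240615 0.060820153879788036
-0.18833097432771087 0.06120332904305247
grey -0.1714054123014826 0.060857164463787444 gap mid [ 0.62988252 -0.22007416]
gap width 0.032439878876128585
   [0] [ 0.6356 -0.195  -0.2648] cost 0.281
   [0] [ 0.6356 -0.195  -0.2648] cost 0.281
shift [-0.6247 -0.3693  0.09  ] turn [-0.0006 -0.0003 -0.0035] q7 0.44 pos [ 0.5732 -0.1718  0.197 ] cf [ 0.4  0.7 -0.3] op 0.954 t 22.45
```

Run:
```python
from fit import *
import pickle
d=pickle.load(open("w3.pkl","rb"))
p=project(d,place(box(.062,.024,.03,.074),[.4325,-.338,-.16])).round(1); print(p)
print(d["img"][312:372,300,2][::1].tolist()); print(d["img"][312:372,345,2].tolist()); print(d["img"][355,280:292,2].tolist(),d["img"][355,352:364].tolist())
```

```text
[[289.9 340.4]
 [285.8 370.2]
 [288.4 317.9]
 [284.  345.5]
 [355.7 338.6]
 [360.1 368.2]
 [355.6 316. ]
 [360.  343.4]]
[7, 6, 13, 16, 30, 72, 104, 106, 104, 104, 107, 107, 109, 110, 110, 110, 110, 112, 112, 113, 114, 118, 121, 105, 95, 80, 105, 104, 105, 107, 109, 130, 156, 159, 161, 160, 161, 161, 162, 161, 161, 160, 161, 159, 160, 160, 160, 161, 160, 161, 161, 161, 160, 161, 162, 154, 157, 174, 174, 171]
[12, 7, 14, 16, 41, 70, 70, 70, 69, 69, 69, 71, 70, 71, 70, 69, 71, 70, 69, 70, 70, 70, 72, 61, 53, 71, 70, 70, 69, 70, 75, 93, 106, 111, 111, 110, 110, 110, 111, 109, 111, 109, 110, 112, 111, 111, 109, 110, 111, 111, 110, 111, 110, 111, 116, 150, 171, 172, 175, 176]
[170, 172, 172, 166, 150, 158, 161, 160, 161, 161, 161, 162] [[5, 13, 111], [7, 18, 112], [1, 4, 109], [4, 10, 110], [11, 13, 112], [7, 13, 110], [23, 27, 101], [88, 93, 111], [115, 120, 124], [115, 120, 123], [114, 118, 121], [113, 118, 120]]
```

Run:
```python
from fit import *
import pickle
d=pickle.load(open("w3.pkl","rb"))
P=ray2plane(d,[(300,343.2),(345,343.2),(300,367),(345,366.7),(284,355),(358.9,355)],.074)[:,:2]; print(P.round(4))
print(P[:4].mean(0),(P[4]+P[5])/2,np.linalg.norm(P[0]-P[2]),np.linalg.norm(P[4]-P[5]),np.degrees(np.arctan2(*(P[1]-P[0])[::-1])),np.degrees(np.arctan2(*(P[3]-P[2])[::-1])))
```

```text
[[ 0.4171 -0.3216]
 [ 0.453  -0.3286]
 [ 0.4123 -0.3441]
 [ 0.4491 -0.3509]
 [ 0.4018 -0.3301]
 [ 0.4623 -0.3419]]
[ 0.4328973  -0.33629473] [ 0.43207347 -0.33598649] 0.022996528796755615 0.061636295893892266 -10.9865151749281 -10.522879462191469
```

Run:
```python
from h import *
move([.4323,-.3362,.14],-10.5)
```

```text
shift [-0.619  -0.3708  0.19  ] turn [-0.0006 -0.0003  0.0048] q7 0.44 pos [ 0.5732 -0.1718  0.197 ] cf [ 0.4  0.7 -0.3] op 0.954 t 22.45
```

Emit:
{"fn": "send_rows", "kwargs": {"targets": [[[-0.16, -0.1, 0], [0, 0, 0.005]], [[-0.32, -0.19, 0], [0, 0, 0.005]], [[-0.46, -0.28, 0.05], [0, 0, 0.005]], [[-0.57, -0.34, 0.1], [0, 0, 0.005]], [[-0.619, -0.371, 0.15], [0, 0, 0.005]], [[-0.619, -0.371, 0.19], [0, 0, 0.005]], [[-0.619, -0.371, 0.19], [0, 0, 0.005]], [[-0.619, -0.371, 0.19], [0, 0, 0.005]]], "fingers": 1}}

```text
clock: 23.45
tool_pos: [0.434, -0.3366, 0.1408]
eef_rot: [0.769, 0.639, 0.0, 0.0]
contact_force: [-0.3, -0.0, -0.1]
opening: 1.001
finger_force: 0.0
```

Run:
```python
from h import *
move([.4323,-.3362,.044],-10.5)
```

```text
shift [ 2.000e-04 -6.100e-03  3.228e-01] turn [ 0.0002 -0.0002  0.    ] q7 0.81 pos [ 0.434  -0.3366  0.1408] cf [-0.3 -0.  -0.1] op 1.001 t 23.45
```

Emit:
{"fn": "send_rows", "kwargs": {"targets": [[[0, -0.006, 0.1], [0, 0, 0]], [[0, -0.006, 0.2], [0, 0, 0]], [[0, -0.006, 0.27], [0, 0, 0]], [[0, -0.006, 0.31], [0, 0, 0]], [[0, -0.006, 0.322], [0, 0, 0]], [[0, -0.006, 0.322], [0, 0, 0]]]}}

```text
clock: 24.2
tool_pos: [0.4315, -0.3376, 0.0445]
eef_rot: [0.77, 0.639, 0.0, 0.0]
contact_force: [-0.3, 0.4, 0.1]
opening: 0.999
finger_force: 0.0
```

Emit:
{"fn": "send_rows", "kwargs": {"targets": [[[0, 0, 0], [0, 0, 0]], [[0, 0, 0], [0, 0, 0]], [[0, 0, 0], [0, 0, 0]], [[0, 0, 0], [0, 0, 0]], [[0, 0, 0], [0, 0, 0]]], "fingers": 0.5, "newtons": 12}}

```text
clock: 24.82
tool_pos: [0.4313, -0.3376, 0.0443]
eef_rot: [0.77, 0.638, 0.0, 0.0]
contact_force: [0.2, 0.2, 4.5]
opening: 0.701
finger_force: 12.0
```

Emit:
{"fn": "send_rows", "kwargs": {"targets": [[[0, 0, -0.03], [0, 0, 0]], [[0, 0, -0.1], [0, 0, 0]], [[0, 0, -0.2], [0, 0, 0]], [[0, 0, -0.3], [0, 0, 0]], [[0, 0, -0.34], [0, 0, 0]], [[0, 0, -0.34], [0, 0, 0]]]}}

```text
clock: 25.58
tool_pos: [0.4312, -0.3375, 0.1464]
eef_rot: [0.77, 0.639, 0.0, 0.0]
contact_force: [-0.3, -0.6, -1.1]
opening: 0.704
finger_force: 12.0
```

Run:
```python
from h import *
s=get_state();print(s["finger_force"])
move([.631,-.2202,.145],-10.3)
```

```text
11.985556829022244
shift [0.5071 0.5824 0.0049] turn [ 0.0003  0.0001 -0.0018] q7 0.82 pos [ 0.4312 -0.3375  0.1464] cf [-0.3 -0.6 -1.1] op 0.704 t 25.575
```

Emit:
{"fn": "send_rows", "kwargs": {"targets": [[[0.05, 0.06, 0], [0, 0, 0]], [[0.14, 0.16, 0], [0, 0, 0]], [[0.24, 0.28, 0], [0, 0, 0]], [[0.34, 0.39, 0], [0, 0, 0]], [[0.43, 0.49, 0], [0, 0, 0]], [[0.48, 0.56, 0], [0, 0, 0]], [[0.502, 0.582, 0.06], [0, 0, -0.002]], [[0.502, 0.582, 0.12], [0, 0, -0.002]], [[0.502, 0.582, 0.17], [0, 0, -0.002]], [[0.502, 0.582, 0.17], [0, 0, -0.002]], [[0.502, 0.582, 0.17], [0, 0, -0.002]]]}}

```text
clock: 26.95
tool_pos: [0.6301, -0.2225, 0.0953]
eef_rot: [0.768, 0.64, -0.0, 0.0]
contact_force: [-0.3, -0.7, -0.7]
opening: 0.7
finger_force: 12.0
```

Run:
```python
from h import *
move([.6307,-.2218,.085],-10.3);s=get_state();p0=s["tool_pos"]+[0,0,-.01]
a,b=snap("scene"),snap("side")
c=lambda d,n:(lambda p:(print(n,int(p[0])-55,int(p[1])-40),cv2.resize(d["img"][int(p[1])-40:int(p[1])+60,int(p[0])-55:int(p[0])+45],None,fx=4,fy=4,interpolation=3))[1])(project(d,[p0])[0])
cv2.imwrite("pics/r1.png",np.hstack([c(a,'a'),c(b,'b')]))
```

```text
shift [0.0028 0.0014 0.0343] turn [ 0.0001  0.0001 -0.0002] q7 0.5 pos [ 0.6301 -0.2225  0.0953] cf [-0.3 -0.7 -0.7] op 0.7 t 26.95
a 217 304
b 426 204
```

View pics/r1.png

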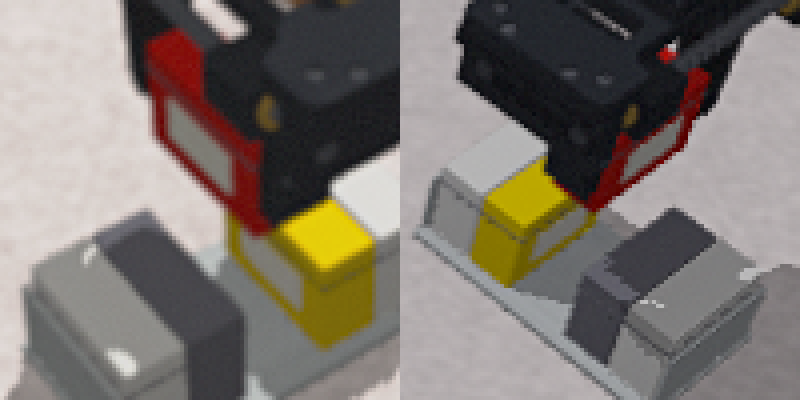

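Run:
```python
from fit import *
a,b=snap("scene"),snap("side")
t=np.radians(-10.3); c=get_state()["tool_pos"]+.0016*np.array([-np.sin(t),np.cos(t),0]); S=place(box(.062,.024,.081,.125),[c[0],c[1],t])
for d,n,o in((a,'a',(217,304)),(b,'b',(426,204))):
    print(n,((project(d,S)-o)*4).round(0).tolist())
    # same cameras' predicted neighbours
    for q in([.6306,-.2202],):
        for s in(28,-28):
            cc=np.array(q)+s/1000*np.array([-np.sin(t),np.cos(t)]); print(s,((project(d,place(box(.062,.024,.005,.049),[*cc,t]))-o)*4).round(0).tolist())
print(S[:4].round(3).tolist())
```

```text
a [[151.0, 133.0], [146.0, 39.0], [208.0, 105.0], [205.0, 11.0], [255.0, 240.0], [253.0, 144.0], [313.0, 208.0], [314.0, 113.0]]
28 [[221.0, 248.0], [219.0, 164.0], [273.0, 220.0], [272.0, 137.0], [321.0, 351.0], [321.0, 267.0], [374.0, 320.0], [376.0, 237.0]]
-28 [[95.0, 315.0], [87.0, 231.0], [150.0, 286.0], [145.0, 202.0], [191.0, 425.0], [187.0, 341.0], [247.0, 393.0], [246.0, 309.0]]
b [[191.0, 214.0], [215.0, 141.0], [146.0, 181.0], [168.0, 108.0], [284.0, 147.0], [310.0, 73.0], [239.0, 116.0], [264.0, 43.0]]
28 [[105.0, 289.0], [124.0, 226.0], [65.0, 258.0], [82.0, 194.0], [193.0, 225.0], [214.0, 161.0], [153.0, 196.0], [173.0, 132.0]]
-28 [[203.0, 366.0], [226.0, 303.0], [160.0, 333.0], [181.0, 269.0], [291.0, 297.0], [317.0, 234.0], [248.0, 266.0], [272.0, 202.0]]
[[0.598, -0.227, 0.081], [0.598, -0.227, 0.125], [0.603, -0.203, 0.081], [0.603, -0.203, 0.125]]
```

Run:
```python
from fit import *
a,b=snap("scene"),snap("side")
for d,o in((a,(217,304)),(b,(426,204))):
    m=mask(d,(-8,120,40),(5,255,255),get_state()["tool_pos"],.06,False); I=d["img"].astype(float)
    ys,xs=np.nonzero(m); print("bottom edge (col,lastrow)",[(x,ys[xs==x].max(),ys[xs==x].min()) for x in range(xs.min(),xs.max()+1) if (xs==x).any()])
    print("predicted",[(project(d,place(box(.062,.024,.081,.125),[.6301+.0003,-.2225+.0016,np.radians(-10.3+k)]))[[0,4,5]]).round(1).tolist() for k in(-2,0,3)])
```

```text
bottom edge (col,lastrow) [(255, np.int64(326), np.int64(315)), (256, np.int64(328), np.int64(314)), (257, np.int64(333), np.int64(313)), (258, np.int64(339), np.int64(313)), (259, np.int64(340), np.int64(313)), (260, np.int64(341), np.int64(312)), (261, np.int64(342), np.int64(312)), (262, np.int64(343), np.int64(312)), (263, np.int64(344), np.int64(312)), (264, np.int64(345), np.int64(312)), (265, np.int64(346), np.int64(313)), (266, np.int64(347), np.int64(314)), (267, np.int64(348), np.int64(315)), (268, np.int64(349), np.int64(316)), (269, np.int64(350), np.int64(317)), (270, np.int64(351), np.int64(329)), (271, np.int64(352), np.int64(330)), (272, np.int64(353), np.int64(332)), (273, np.int64(354), np.int64(332)), (274, np.int64(355), np.int64(333)), (275, np.int64(356), np.int64(334)), (276, np.int64(356), np.int64(336)), (277, np.int64(357), np.int64(336)), (278, np.int64(358), np.int64(337)), (279, np.int64(361), np.int64(339)), (280, np.int64(361), np.int64(339)), (281, np.int64(362), np.int64(340)), (282, np.int64(363), np.int64(340)), (283, np.int64(363), np.int64(340)), 
[... 832 characters left out ...]
246), np.int64(245)), (490, np.int64(246), np.int64(245)), (491, np.int64(219), np.int64(217)), (492, np.int64(220), np.int64(217)), (493, np.int64(220), np.int64(217)), (494, np.int64(219), np.int64(218)), (495, np.int64(219), np.int64(218)), (496, np.int64(241), np.int64(238)), (497, np.int64(241), np.int64(229)), (498, np.int64(239), np.int64(226)), (499, np.int64(236), np.int64(222)), (500, np.int64(233), np.int64(221)), (501, np.int64(232), np.int64(221)), (502, np.int64(228), np.int64(222)), (503, np.int64(226), np.int64(223))]
predicted [[[473.2, 257.6], [497.4, 241.5], [504.1, 223.2]], [[473.8, 257.8], [497.0, 241.0], [503.7, 222.7]], [[474.9, 258.2], [496.5, 240.3], [503.1, 222.0]]]
```

Red box pose agrees with the plan to about 2 mm and the clearance is 4 mm per side. Lowering slowly.

Emit:
{"fn": "send_rows", "kwargs": {"targets": [[[-0.002, 0, 0.03], [0, 0, 0]], [[-0.002, 0, 0.06], [0, 0, 0]], [[-0.002, 0, 0.085], [0, 0, 0]], [[-0.002, 0, 0.1], [0, 0, 0]], [[-0.002, 0, 0.115], [0, 0, 0]], [[-0.002, 0, 0.13], [0, 0, 0]], [[-0.002, 0, 0.13], [0, 0, 0]]]}}

```text
clock: 28.12
tool_pos: [0.6301, -0.2222, 0.0557]
eef_rot: [0.768, 0.641, -0.0, -0.0]
contact_force: [-0.8, -0.1, -1.6]
opening: 0.707
finger_force: 12.0
```

Run:
```python
from h import *
move([.6307,-.2218,.0195],-10.3);s=get_state();p0=s["tool_pos"]
a,b=snap("scene"),snap("side")
c=lambda d,n:(lambda p:(print(n,int(p[0])-40,int(p[1])-40),cv2.resize(d["img"][int(p[1])-40:int(p[1])+40,int(p[0])-40:int(p[0])+40],None,fx=5,fy=5,interpolation=3))[1])(project(d,[p0])[0])
cv2.imwrite("pics/r2.png",np.hstack([c(a,'a'),c(b,'b')]))
```

```text
shift [0.0015 0.0017 0.1205] turn [-0.0002 -0.0001  0.0001] q7 0.51 pos [ 0.6301 -0.2222  0.0557] cf [-0.8 -0.1 -1.6] op 0.707 t 28.125
a 233 319
b 437 215
```

View pics/r2.png

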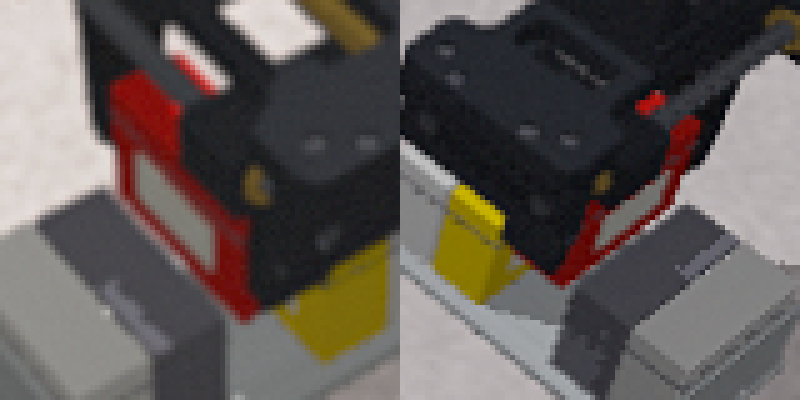

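The red box is entering the gap with clear space to the grey one and no side force. Continuing down.

Emit:
{"fn": "send_rows", "kwargs": {"targets": [[[-0.003, 0.001, 0.02], [0, 0, 0]], [[-0.003, 0.001, 0.045], [0, 0, 0]], [[-0.003, 0.001, 0.07], [0, 0, 0]], [[-0.003, 0.001, 0.09], [0, 0, 0]], [[-0.003, 0.001, 0.105], [0, 0, 0]], [[-0.003, 0.001, 0.115], [0, 0, 0]], [[-0.003, 0.001, 0.12], [0, 0, 0]], [[-0.003, 0.001, 0.121], [0, 0, 0]]]}}

```text
clock: 29.22
tool_pos: [0.6305, -0.2233, 0.0197]
eef_rot: [0.768, 0.641, 0.0, 0.0]
contact_force: [0.4, -0.2, -1.7]
opening: 0.7
finger_force: 12.0
```

Emit:
{"fn": "send_rows", "kwargs": {"targets": [[[0, 0, 0], [0, 0, 0]], [[0, 0, 0], [0, 0, 0]], [[0, 0, 0], [0, 0, 0]], [[0, 0, 0], [0, 0, 0]]], "fingers": 0.95}}

```text
clock: 29.72
tool_pos: [0.6305, -0.2232, 0.0198]
eef_rot: [0.768, 0.641, 0.0, 0.0]
contact_force: [0.6, 0.6, -0.9]
opening: 0.951
finger_force: 0.0
```

Emit:
{"fn": "send_rows", "kwargs": {"targets": [[[0, 0, -0.05], [0, 0, 0]], [[0, 0, -0.15], [0, 0, 0]], [[0, 0, -0.3], [0, 0, 0]], [[0, 0, -0.45], [0, 0, 0]], [[0.06, 0, -0.6], [0, 0, 0]], [[0.12, 0, -0.6], [0, 0, 0]], [[0.12, 0, -0.6], [0, 0, 0]], [[0.12, 0, -0.6], [0, 0, 0]]]}}

```text
clock: 30.72
tool_pos: [0.6358, -0.1881, 0.1985]
eef_rot: [0.768, 0.641, -0.001, -0.001]
contact_force: [0.4, 0.3, -0.1]
opening: 0.951
finger_force: 0.0
```

Run:
```python
from fit import *
d=snap("wrist"); c=project(d,[[.6317,-.22,.049]])[0]
x,y=int(c[0])-75,max(0,int(c[1])-75); print(x,y)
import pickle; pickle.dump(d,open("w6.pkl","wb"))
cv2.imwrite("pics/w6.png",cv2.resize(d["img"][y:y+150,x:x+150],None,fx=4,fy=4,interpolation=3))
move([.4418,-.290,.15],-9.5)
```

```text
249 180
shift [-0.4485 -0.5748  0.1634] turn [-0.0008  0.0002 -0.0047] q7 0.4 pos [ 0.6357 -0.1886  0.1985] cf [-0.4 -1.  -0.2] op 0.952 t 30.775
```

View pics/w6.png

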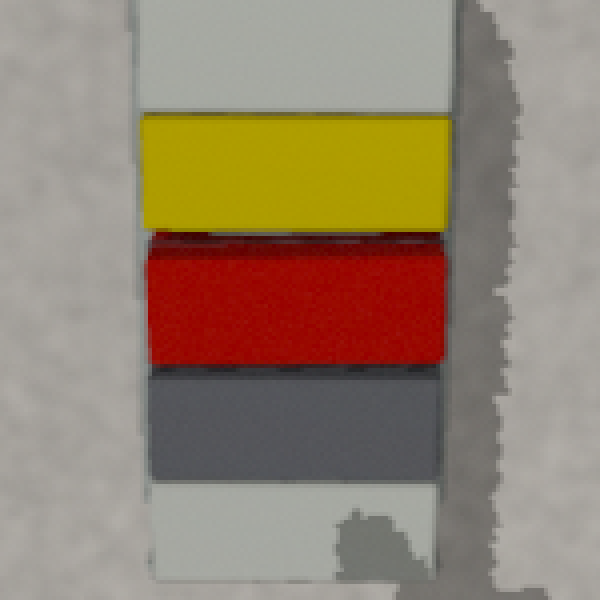

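The red box sits in the gap, 5 mm from yellow and 2.5 mm from grey, with its ends level. Now re-measure the case.

Run:
```python
from fit import *
a,b,d=snap("scene"),snap("side"),snap("wrist")
fit([a,b,d],box(.064,.15,0,.03),[.4418,-.290,-.17],(100,120,40),(125,255,255),(.4418,-.29,.03),.12)
move([.4418,-.290,.1],-9.8)
```

```text
[0, 1, 2] [ 0.4432 -0.2887 -0.1743] cost 1.29
   [0] [ 0.444  -0.2866 -0.1782] cost 0.122
   [1] [ 0.4441 -0.2887 -0.1664] cost 0.09
   [2] [ 0.4388 -0.2894 -0.2419] cost 1.055
shift [-0.4485 -0.5762  0.3307] turn [-0.0005  0.0001 -0.0031] q7 0.4 pos [ 0.6362 -0.1887  0.1989] cf [ 0.   0.5 -1.3] op 0.948 t 30.925
```

Emit:
{"fn": "send_rows", "kwargs": {"targets": [[[-0.1, -0.13, 0], [0, 0, -0.003]], [[-0.22, -0.28, 0], [0, 0, -0.003]], [[-0.34, -0.43, 0], [0, 0, -0.003]], [[-0.42, -0.54, 0.08], [0, 0, -0.003]], [[-0.448, -0.574, 0.2], [0, 0, -0.003]], [[-0.448, -0.574, 0.3], [0, 0, -0.003]], [[-0.448, -0.574, 0.33], [0, 0, -0.003]], [[-0.448, -0.574, 0.33], [0, 0, -0.003]], [[-0.448, -0.574, 0.33], [0, 0, -0.003]]], "fingers": 1}}

```text
clock: 32.05
tool_pos: [0.4442, -0.2897, 0.1016]
eef_rot: [0.764, 0.645, 0.0, 0.001]
contact_force: [-0.3, 0.6, -0.8]
opening: 1.001
finger_force: 0.0
```

Run:
```python
from h import *
move([.4425,-.290,.012],-9.8)
```

```text
shift [-0.0016 -0.006   0.2987] turn [0.0005 0.0003 0.0004] q7 0.82 pos [ 0.4442 -0.2897  0.1016] cf [-0.3  0.6 -0.8] op 1.001 t 32.05
```

Emit:
{"fn": "send_rows", "kwargs": {"targets": [[[-0.002, -0.006, 0.1], [0, 0, 0]], [[-0.002, -0.006, 0.19], [0, 0, 0]], [[-0.002, -0.006, 0.25], [0, 0, 0]], [[-0.002, -0.006, 0.285], [0, 0, 0]], [[-0.002, -0.006, 0.297], [0, 0, 0]], [[-0.002, -0.006, 0.297], [0, 0, 0]]]}}

```text
clock: 32.8
tool_pos: [0.4419, -0.2898, 0.0121]
eef_rot: [0.765, 0.645, 0.0, 0.0]
contact_force: [-0.5, 0.4, -0.8]
opening: 1.002
finger_force: 0.0
```

Emit:
{"fn": "send_rows", "kwargs": {"targets": [[[0, 0, 0], [0, 0, 0]], [[0, 0, 0], [0, 0, 0]], [[0, 0, 0], [0, 0, 0]], [[0, 0, 0], [0, 0, 0]], [[0, 0, 0], [0, 0, 0]]], "fingers": 0.5, "newtons": 30}}

```text
clock: 33.42
tool_pos: [0.4419, -0.2897, 0.0119]
eef_rot: [0.765, 0.645, 0.0, 0.0]
contact_force: [0.0, 0.1, 4.9]
opening: 0.723
finger_force: 30.0
```

Emit:
{"fn": "send_rows", "kwargs": {"targets": [[[0, 0, -0.03], [0, 0, 0]], [[0, 0, -0.1], [0, 0, 0]], [[0, 0, -0.2], [0, 0, 0]], [[0, 0, -0.32], [0, 0, 0]], [[0, 0, -0.4], [0, 0, 0]], [[0, 0, -0.4], [0, 0, 0]]]}}

```text
clock: 34.17
tool_pos: [0.4421, -0.29, 0.1329]
eef_rot: [0.765, 0.645, 0.0, 0.001]
contact_force: [0.5, 0.7, -2.1]
opening: 0.726
finger_force: 30.0
```

Run:
```python
from h import *
s=get_state();print(s["finger_force"])
move([.431,.266,.13],np.degrees(-.2265))
```

```text
29.997939239256084
shift [ 1.8203 -0.3498  0.0067] turn [0.0008 0.0003 0.018 ] q7 0.81 pos [ 0.4421 -0.29    0.1329] cf [ 0.5  0.7 -2.1] op 0.726 t 34.175
```

Emit:
{"fn": "send_rows", "kwargs": {"targets": [[[0.06, -0.01, 0], [0, 0, 0]], [[0.15, -0.03, 0], [0, 0, 0]], [[0.26, -0.05, 0], [0, 0, 0]], [[0.37, -0.07, 0], [0, 0, 0]], [[0.48, -0.09, 0], [0, 0, 0]], [[0.59, -0.11, 0], [0, 0, 0]], [[0.7, -0.13, 0], [0, 0, 0]], [[0.81, -0.15, 0], [0, 0, 0]], [[0.91, -0.17, 0], [0, 0, 0]], [[0.97, -0.18, 0], [0, 0, 0]], [[0.98, -0.19, 0], [0, 0, 0]], [[0.98, -0.19, 0], [0, 0, 0]]]}}

```text
clock: 35.67
tool_pos: [0.434, 0.0097, 0.1311]
eef_rot: [0.764, 0.645, -0.001, -0.001]
contact_force: [0.2, -0.8, -2.0]
opening: 0.726
finger_force: 30.0
```

Emit:
{"fn": "send_rows", "kwargs": {"targets": [[[0.06, -0.01, 0], [0, 0, 0]], [[0.16, -0.03, 0], [0, 0, 0.018]], [[0.27, -0.05, 0], [0, 0, 0.018]], [[0.38, -0.07, 0], [0, 0, 0.018]], [[0.49, -0.09, 0], [0, 0, 0.018]], [[0.6, -0.11, 0], [0, 0, 0.018]], [[0.7, -0.13, 0], [0, 0, 0.018]], [[0.78, -0.15, 0], [0, 0, 0.018]], [[0.83, -0.16, 0], [0, 0, 0.018]], [[0.84, -0.16, 0], [0, 0, 0.018]], [[0.84, -0.16, 0], [0, 0, 0.018]]]}}

```text
clock: 37.05
tool_pos: [0.4308, 0.265, 0.1316]
eef_rot: [0.783, 0.622, -0.0, 0.0]
contact_force: [0.3, -0.4, -2.7]
opening: 0.724
finger_force: 30.0
```

Run:
```python
from fit import *
s=get_state();print(s["finger_force"]); z=s["tool_pos"][2]-.012
move([.431,.266,.0155],np.degrees(-.2265))
a,b=snap("scene"),snap("side")
fit([a,b],box(.064,.15,z,z+.03),[.431,.266,-.2265],(100,120,40),(125,255,255),(.431,.266,z),.12)
```

```text
29.997811415232718
shift [ 3.600e-03 -1.000e-04  3.871e-01] turn [ 0.0001  0.0002 -0.0005] q7 -0.09 pos [0.4308 0.265  0.1316] cf [ 0.3 -0.4 -2.7] op 0.724 t 37.05
   [0, 1] [ 0.4345  0.2669 -0.2845] cost 0.447
   [0] [ 0.435   0.2703 -0.1142] cost 0.162
   [1] [ 0.4365  0.2638 -0.3575] cost 0.23
```

Centred within a few mm; lowering into the tray.

Emit:
{"fn": "send_rows", "kwargs": {"targets": [[[0.004, 0, 0.07], [0, 0, 0]], [[0.004, 0, 0.15], [0, 0, 0]], [[0.004, 0, 0.23], [0, 0, 0]], [[0.004, 0, 0.3], [0, 0, 0]], [[0.004, 0, 0.345], [0, 0, 0]], [[0.004, 0, 0.37], [0, 0, 0]], [[0.004, 0, 0.382], [0, 0, 0]], [[0.004, 0, 0.387], [0, 0, 0]], [[0.004, 0, 0.388], [0, 0, 0]], [[0.004, 0, 0.388], [0, 0, 0]]]}}

```text
clock: 38.4
tool_pos: [0.4309, 0.2676, 0.0155]
eef_rot: [0.782, 0.623, 0.0, 0.0]
contact_force: [-0.1, -0.1, -3.1]
opening: 0.723
finger_force: 30.0
```

Emit:
{"fn": "send_rows", "kwargs": {"targets": [[[0, 0, 0], [0, 0, 0]], [[0, 0, 0], [0, 0, 0]], [[0, 0, 0], [0, 0, 0]], [[0, 0, 0], [0, 0, 0]]], "fingers": 0.98}}

```text
clock: 38.9
tool_pos: [0.4308, 0.2675, 0.0153]
eef_rot: [0.783, 0.623, 0.0, -0.0]
contact_force: [0.1, 0.9, -0.9]
opening: 0.983
finger_force: 0.0
```

Emit:
{"fn": "send_rows", "kwargs": {"targets": [[[0, 0, -0.05], [0, 0, 0]], [[0, 0, -0.15], [0, 0, 0]], [[0, 0, -0.3], [0, 0, 0]], [[0, 0, -0.5], [0, 0, 0]], [[0, 0, -0.7], [0, 0, 0]], [[0, 0, -0.8], [0, 0, 0]], [[0, 0, -0.8], [0, 0, 0]]]}}

```text
clock: 39.78
tool_pos: [0.4317, 0.268, 0.2571]
eef_rot: [0.782, 0.623, 0.002, 0.0]
contact_force: [0.3, 0.0, 0.1]
opening: 0.98
finger_force: 0.0
```

Run:
```python
from fit import *
a,b,d=snap("scene"),snap("side"),snap("wrist"); cv2.imwrite("pics/end.png",d["img"])
fit([a,b,d],box(.064,.15,.003,.033),[.431,.266,-.2265],(100,120,40),(125,255,255),(.431,.266,.02),.12)
print("tray");fit([d],box(.096,.182,0,.008),[.431,.266,-.2265],(45,100,40),(85,255,255),(.433,.26,.005),.13)
for d in(a,b):
    m=(mask(d,(5,180,120),(20,255,255),(.6275,.2465,.03),.05,True)*255).astype(np.uint8); M=cv2.moments(m); print("dish",ray2plane(d,[(M["m10"]/M["m00"],M["m01"]/M["m00"])],.03).round(4))
print(get_state()["clock"])
```

```text
[0, 1, 2] [ 0.4317  0.2692 -0.2236] cost 0.315
   [0] [ 0.4364  0.2695 -0.1514] cost 0.139
   [1] [ 0.4318  0.2685 -0.2442] cost 0.099
   [2] [ 0.4313  0.2681 -0.2207] cost 0.036
tray
   [0] [ 0.4299  0.2642 -0.2266] cost 0.018
   [0] [ 0.4299  0.2642 -0.2266] cost 0.018
dish [[0.6328 0.2466 0.03  ]]
dish [[0.627 0.245 0.03 ]]
39.925
```

View pics/end.png

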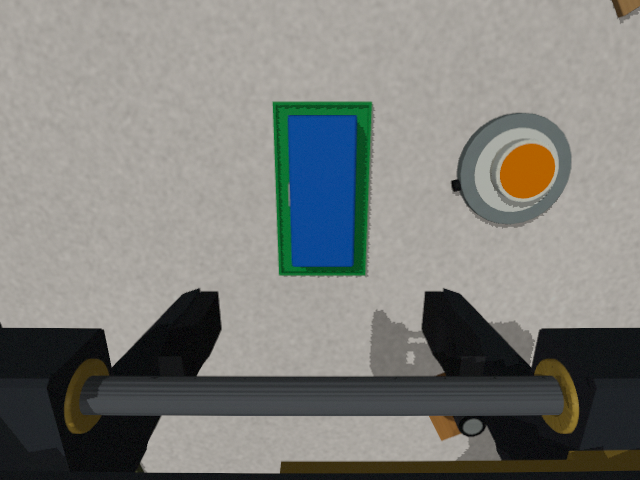

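The case is flat in the tray, about 4 mm off centre, and the dish is on its disc. Handing in.

```bash
python3 -c "
from plant import *
print(finish_job())"
```

```text
the job is handed in; nothing more can be done
None
```

The job is handed in after about 40 s of robot time, with no verdict returned; by my camera checks the canister, dish, red box and case are all in place within tolerance, and the rack boxes are where they were.

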